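# Stroke the food slicer's carriage from stop to stop

### The arm

A 6-joint arm with a two-finger parallel gripper is mounted at the origin on a cart in front of the work surface, level with it; the furniture and walls round the work are solid. World frame = base frame: x ahead of the robot, y to its left, z up, the work surface at z = 0. Lengths are in m, angles in rad, forces in N, time in s.
With the tool pointing down it reaches from about 0.275 to 0.725 m from the base axis. Payload 15.9 kg.
Tool frame: the origin (TCP) lies midway between the tips of the shut fingers; the grasp point (between the pads) lies 19 mm behind it; z points along the fingers, x is the direction in which the jaws open and shut, and the axes are right-handed (so a half turn about z gives the same grasp; the last joint's range is limited). The gripper opens to 85 mm and grips with 20 to 120 N. Pads are 22 mm wide; open, the fingers measure 114 mm over their backs; the gripper's body (76 mm by 85 mm) begins 54 mm behind the grasp point. The pads swing forward as they close: fully open they stand 13 mm farther back than shut.
Start: joints at [1.145, 0.213, -0.034, 1.323, 0, 1.571], TCP at [0.207, 0.455, 0.231] pointing down, gripper open.
Joint ranges: [-2.98, 2.98], [-0.74, 1.72], [-1.14, 1.35], [-2.1, 2.04], [-1.57, 1.44], [-3.14, 3.14]. Speed limits (rad/s): [1.89, 1.89, 2.39, 2.57, 3.14, 3.14].

### API

Orientations are given as a rotation vector (axis times angle).
In Python, from workcell import sensors, imaging, bot gives the robot as it stands. The module is installed in compiled form; this text tells all that it offers.
- The arm moves only by the tool send_rows, never from a script. Its argument "commands" is a list of rows, each a list of 3 entries, a list of its own where there are three numbers: the finger opening in cm, from 0 to 8.54, then the shift along the world's x, y, z in cm, then the turn, a rotation vector about the world's x, y, z in rad. In form: [[hand, [tx, ty, tz], [wx, wy, wz]], ...]. A call has 1 to 5 rows; each row is the pose to reach, as a shift and turn from the pose commanded when the call began; what a row does not reach only later rows make up. A row lasts 1/12 s, in which the tool goes at most 41.7 mm and 7.16 degrees, less where a joint would pass 70% of its speed; a pose out of reach is approached as far as the arm can. A call with a gripper value outside its range is refused whole. The fingers move at their own pace and stop on an object; "force" is the grip in N (left out, the last holds). Time passes only in rows, so rows that repeat a pose let the fingers close. It gives the time, the measured TCP pose, the force and the opening at its end, in the units of the state.
- sensors.sense(): the state, without advancing time (a new reading comes with each control period).
- imaging.camera(name): name is "scene" or "side" or "wrist"; returns a dict with "frame" (420x560x3 uint8, red, green, blue), "z_map" (420x560 float32, m along the optical axis (not along the pixel's ray), 0 where there is no reading), "vertical_fov" (degrees; the focal length in pixels is half the picture's height over the tangent of half this angle, whatever the lens; pixels are square), "cx", "cy" (the principal point, pixels), "xyz" and "rotation" of the camera in the world. Camera axes: x right, y down, z forward; pixel columns grow to the right and rows downward; lengths in m; the calibration is good to about 2 mm. A picture is of the moment at which its call begins.
- bot.sign_off(): hands the job in, once; it reports no verdict.
The state is a dict: "t": time; "qpos": joint angles; "dq": joint speeds; "joint_efforts": joint torques, N m; "tool_pos": TCP position; "orientation": TCP orientation; "force": force on the tool from outside, world axes, zero at the start; "moment": the same for the moment, N m; "width": opening from 0.0 (shut) to 1.0 (fully open).
Only numpy, scipy, OpenCV 4.12 (cv2) and the standard library are available. Lean on these libraries where they do the work, as an engineer would, in place of code of your own. Each camera call takes 0.05 s, during which the arm holds its last target.

### The job

The slicer's slide rail has just been cleaned: check that its carriage runs through the whole travel. Push the carriage by its upright blue grip all the way to the left stop, right through any stiff place, then bring it all the way back to the right stop and leave it parked there. Move it at an unhurried pace without slamming it, keep off the blade, and leave the things around the slicer as they stand.

Things in the scene. Friction and masses are not known exactly. Their poses are not given: they have to be found in the camera images.
- slicer: electric food slicer, off, fixed to the worktop: white plinth 250 x 350 mm, top 36 mm up; motor housing and fence at its far side up to 190 mm, blade guard up to 226 mm high. Origin on the worktop, 15 mm behind the plinth's middle; z up, y along the slide rail (to the robot's left, turned up to 0.25 rad), x away from the robot; the carriage is on the -x side
- slicer_carriage (a joint): carriage along the rail, m: 0 = parked against the right stop (slicer's -y end), 0.19 = against the left stop (+y end); starts right of the middle (0.03 to 0.085). Stays where left. About 2 N friction plus 12 N per m/s; somewhere in the left half of the rail (0.09 to 0.16) a stiff place some 15 mm long takes up to about 10 N, after which it may run on a few mm by itself. Stops are rigid
- carriage_grip (a point): centre of the carriage's upright blue round grip, 112 mm above the worktop: 29 mm diameter (33 mm near the top), standing from 72 to 152 mm up; at slicer x -0.165, y = joint value - 0.095. Free all round; behind its axis (+x) the steel tray's lip begins at 23 mm (86 mm high), and the tray's right end wall (146 mm high) at 41 mm back, 62 mm to the right
- slicer_blade: bare steel round blade, 170 mm diameter, upright in the plane slicer x = 0, centre at slicer y = 0.05, 128 mm above the worktop; not to be touched. This entry's origin is the slicer's origin
- jigger: bystander: steel double jigger 45 mm wide, 80 mm high, standing on the 18 mm wooden board left of the slicer; origin under its centre
- clip_jar: bystander: small white jar 66 mm wide, 78 mm high, standing right of the slicer; origin under its centre
- toothpick_jar: bystander: small jar with a black cap, 45 mm wide, 105 mm high, standing right of the slicer; origin under its centre

How it is judged:
On the way:
1. the carriage is at the left stop (value of joint slicer_carriage above 0.183 m), for 0.2 s.
At the end, for the whole second after the job is handed in: the carriage has been at the left stop (within 7 mm) and is then parked at rest at the right stop (within 7 mm) (value of joint slicer_carriage below 0.007 m and velocity of joint slicer_carriage between -0.01 and 0.01 m/s); the robot touches nothing.
It fails at once if the carriage is thrown or slammed (faster than 0.5 m/s) (velocity of joint slicer_carriage above 0.5 m/s or velocity of joint slicer_carriage below -0.5 m/s).
It fails at once if the robot touches the blade (contact force between any of the arm, the fingers and slicer_blade above 1 N).
It fails at once if a bystander is pushed away (over 30 mm) (distance of any of jigger, clip_jar, toothpick_jar from where it was at the start of the episode above 0.03 m).
It also fails if it takes over 40 s, if anything falls off the work surface, if the arm or the gripper's body presses on something with over 40 N, if the wrist force passes 120 N, or if a joint passes its speed limit or range.

## Working session

There is one attempt and no reset: what is moved stays moved. The work goes in short steps, Python scripts to look and compute and a tool call to move; the robot and the scene stay as the last step left them, time stands still between calls to the robot, and variables do not carry over. Pictures are saved under pics/ and viewed, and the job is handed in when it is done.

Besides the shell and the picture viewer there is one more tool, called as name([rows], argument=value, ...), one row to a line, values as JSON. send_rows: Moves the arm, as the interface text tells. Its arguments: {"type":"object","properties":{"commands":{"type":"array"},"force":{"type":"number"}},"required":["commands"]}

```bash
mkdir -p pics; python3 - <<'E'
from workcell import sensors, imaging, bot
import cv2,numpy as np
s=sensors.sense();print({k:np.round(v,3) for k,v in s.items()})
for n in ["scene","side","wrist"]:
    c=imaging.camera(n);cv2.imwrite(f"pics/{n}0.png",c["frame"][:,:,::-1])
    print(n,c["vertical_fov"],c["cx"],c["cy"],c["xyz"],np.round(c["rotation"],3).tolist())
    np.savez(f"{n}0.npz",**c)
E
```

```text
{'t': np.float64(0.0), 'qpos': array([ 1.145,  0.213, -0.035,  1.324, -0.   ,  1.571]), 'dq': array([-0.001, -0.001, -0.001, -0.001,  0.001,  0.001]), 'joint_efforts': array([ 2.0000e-03, -6.8615e+01,  4.8712e+01,  1.7000e-02,  0.0000e+00,
       -0.0000e+00]), 'tool_pos': array([0.206, 0.455, 0.231]), 'orientation': array([ 2.640e+00,  1.702e+00, -2.000e-03]), 'force': array([ 0.906, -0.174,  0.588]), 'moment': array([0.054, 0.009, 0.053]), 'width': np.float64(1.004)}
scene 49.84632116185437 283.3036390976972 209.69326120871253 [0.11394629 0.86292635 1.22073952] [-0.758, 2.723, -0.953]
side 55.907422626557725 270.74274794666076 205.4583772055338 [0.09895074 0.83388712 1.01489025] [-0.655, 2.662, -1.068]
wrist 69.73353257401716 277.7382683660347 213.48136670932232 [0.13313548 0.48887001 0.37353511] [2.406, 1.551, 0.248]
```

View pics/scene0.png

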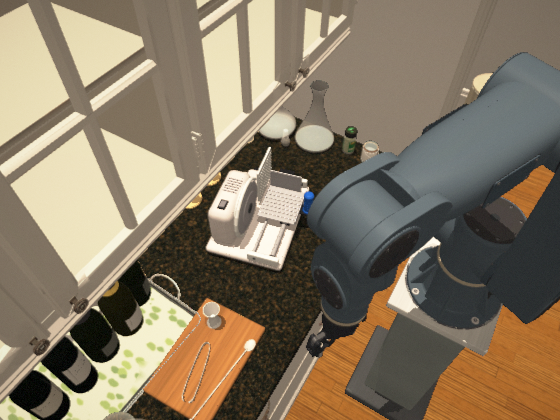

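View pics/side0.png

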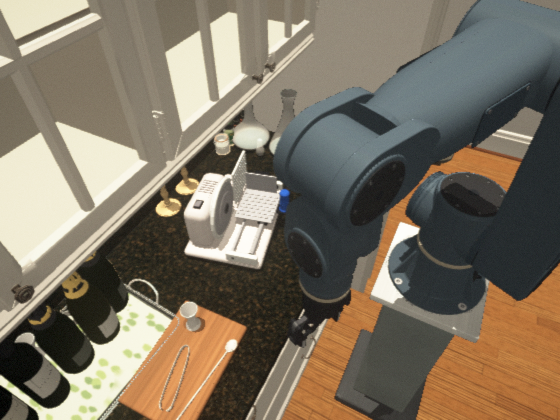

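View pics/wrist0.png

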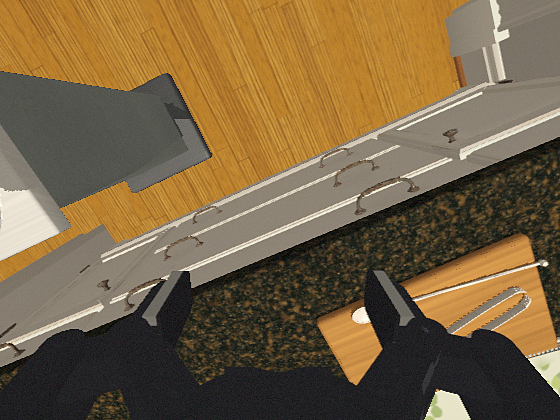

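The scene view shows the slicer around (260,220), the blue grip at (308,203) and the jigger at (212,315). The side view has the grip at (284,200). Next I'll measure the grip and the rail direction.

```bash
cat > h.py <<'E'
import numpy as np,cv2
from scipy.spatial.transform import Rotation as R
def cloud(c):
    d=c["z_map"];h,w=d.shape;f=h/2/np.tan(np.radians(float(c["vertical_fov"]))/2)
    u,v=np.meshgrid(np.arange(w),np.arange(h))
    P=np.stack([(u-c["cx"])/f*d,(v-c["cy"])/f*d,d],-1)
    rot=R.from_rotvec(c["rotation"]) if np.size(c["rotation"])==3 else R.from_matrix(c["rotation"])
    W=(P.reshape(-1,3)@rot.as_matrix().T+c["xyz"]).reshape(h,w,3); W[d<=0]=np.nan
    return W
def blue(c):
    hsv=cv2.cvtColor(c["frame"],cv2.COLOR_RGB2HSV)
    return (cv2.inRange(hsv,(108,150,50),(128,255,255))>0)
def grip(c):
    W=cloud(c);m=blue(c);p=W[m];p=p[np.isfinite(p).all(1)]
    return m,p
E
python3 - <<'E'
from h import *
for n in ["scene","side"]:
    c=np.load(n+"0.npz");m,p=grip(c);W=cloud(c)
    v,u=np.nonzero(m);print(n,len(p),u.min(),u.max(),v.min(),v.max())
    p=p[(p[:,2]>.05)&(p[:,2]<.2)]
    print("med",np.median(p,0),p.min(0),p.max(0)); 
    t=p[p[:,2]>.147];print("top",len(t),t.mean(0),t.min(0),t.max(0))
    # plinth top
    hsv=cv2.cvtColor(c["frame"],cv2.COLOR_RGB2HSV)
    z=W[...,2];near=np.hypot(W[...,0]-np.median(p[:,0])-.15,W[...,1]-np.median(p[:,1])-.05)<.32
    k=near&(z>.028)&(z<.044)&(hsv[...,1]<70)&(hsv[...,2]>110)
    q=W[k][:,:2].astype(np.float32);print("plinth",len(q),cv2.minAreaRect(q),q.min(0),q.max(0))
    im=c["frame"][:,:,::-1].copy();im[k]=(0,0,255);im[m]=(0,255,0)
    cv2.imwrite(f"pics/{n}_m.png",cv2.resize(im[100:310,150:430],None,fx=2.8,fy=2.8))
E
```

```text
scene 152 302 313 191 213
med [0.49461644 0.04054069 0.13263067] [0.48025845 0.01468557 0.06775605] [0.51339632 0.04838511 0.15500515]
top 39 [0.49546473 0.03289478 0.14966805] [0.48025845 0.02114606 0.14731477] [0.50846457 0.04560267 0.15500515]
plinth 2126 ((0.6284279227256775, 0.1094755083322525), (0.24803683161735535, 0.35245999693870544), 13.067554473876953) [ 0.4713129  -0.08712699] [0.77955097 0.30299726]
side 138 279 289 189 211
med [0.49475852 0.04198853 0.12799376] [0.48262661 0.02071546 0.07329493] [0.51271646 0.04870466 0.15238478]
top 40 [0.49628915 0.03364742 0.14953154] [0.48536546 0.02071546 0.14739294] [0.50729456 0.04746575 0.15238478]
plinth 2056 ((0.6327154040336609, 0.11387169361114502), (0.24918389320373535, 0.34075623750686646), 14.143050193786621) [ 0.4739073  -0.07879806] [0.7230367  0.30507737]
```

send_rows([
  [6.0, [0, 0, 4], [0, 0, 0.1]],
  [6.0, [2, -3, 7], [0, 0, 0.2]],
  [6.0, [4, -6, 7], [0, 0, 0.3]],
  [6.0, [6, -9, 7], [0, 0, 0.4]],
  [6.0, [8, -12, 7], [0, 0, 0.5]],
], force=20)

```text
t: 0.57
tool_pos: [0.2871, 0.3341, 0.3016]
orientation: [2.131, 2.308, 0.001]
force: [-0.3, -0.4, 0.2]
width: 0.705
```

```bash
python3 - <<'E'
from workcell import sensors
import numpy as np
s=sensors.sense();print({k:np.round(v,3).tolist() for k,v in s.items()})
E
```

```text
{'t': 0.567, 'qpos': [0.861, 0.088, -0.006, 1.477, -0.0, 0.781], 'dq': [-0.934, -0.268, -0.318, -0.041, -0.004, -2.114], 'joint_efforts': [14.542, -56.978, 51.042, 1.0, 0.148, 5.751], 'tool_pos': [0.287, 0.334, 0.302], 'orientation': [2.131, 2.308, 0.001], 'force': [-0.254, -0.363, 0.224], 'moment': [-0.021, -0.047, -0.002], 'width': 0.705}
```

send_rows([
  [6.0, [2, -3, 0], [0, 0, 0.05]],
  [6.0, [4, -6, 0], [0, 0, 0.1]],
  [6.0, [6, -9, 0], [0, 0, 0.15]],
  [6.0, [8, -12, 0], [0, 0, 0.15]],
  [6.0, [10, -15, 0], [0, 0, 0.15]],
])

```text
t: 0.98
tool_pos: [0.387, 0.1836, 0.3013]
orientation: [1.958, 2.456, 0.0]
force: [1.4, 0.7, -0.1]
width: 0.704
```

send_rows([
  [6.0, [2, -3, 0], [0, 0, 0]],
  [6.0, [4, -6, 0], [0, 0, 0]],
  [6.0, [6, -9, 0], [0, 0, 0]],
  [6.0, [8, -12, 0], [0, 0, 0]],
  [6.0, [9, -13, 0], [0, 0, 0]],
])

```text
t: 1.4
tool_pos: [0.4779, 0.0519, 0.3009]
orientation: [1.962, 2.453, -0.001]
force: [0.8, 0.5, -0.5]
width: 0.701
```

```bash
python3 - <<'E'
from workcell import sensors,imaging
from h import *
s=sensors.sense();print({k:np.round(v,3).tolist() for k,v in s.items()})
M=R.from_rotvec(s["orientation"]).as_matrix();print("toolx angle",np.degrees(np.arctan2(M[1,0],M[0,0])))
c=imaging.camera("wrist");cv2.imwrite("pics/wrist1.png",c["frame"][:,:,::-1]);np.savez("wrist1.npz",**c)
m,p=grip(c);print(len(p),p.min(0),p.max(0));t=p[p[:,2]>.147];print("top",t.mean(0),t.min(0),t.max(0),cv2.minEnclosingCircle(t[:,:2].astype(np.float32)))
W=cloud(c);k=(W[...,2]>.03)&(W[...,2]<.042);q=W[k][:,:2].astype(np.float32);print(len(q),cv2.minAreaRect(q))
E
```

```text
{'t': 1.4, 'qpos': [0.109, 0.173, 0.091, 1.489, -0.001, -0.113], 'dq': [-0.223, 0.208, 0.25, 0.049, 0.017, -0.204], 'joint_efforts': [1.119, -67.865, 47.522, -0.096, -0.062, -0.512], 'tool_pos': [0.478, 0.052, 0.301], 'orientation': [1.962, 2.453, -0.001], 'force': [0.782, 0.532, -0.549], 'moment': [0.058, -0.025, 0.009], 'width': 0.701}
toolx angle 102.69583255268348
242 [0.48036448 0.00640645 0.00119566] [0.52973616 0.04571493 0.14797126]
top [0.49719176 0.03072577 0.14744871] [0.48241884 0.01376167 0.14700575] [0.5128593  0.04422056 0.14797126] ((0.4976532757282257, 0.02874811366200447), 0.015575673431158066)
10551 ((0.7032138109207153, 0.10835772752761841), (0.39264923334121704, 0.9713184237480164), 12.813088417053223)
```

View pics/wrist1.png

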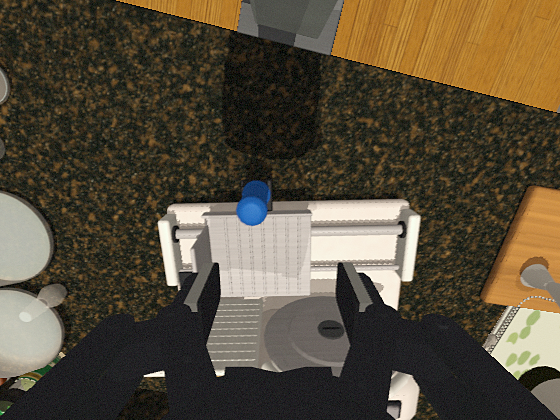

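The wrist view shows the grip top at (252,210), with the rail horizontal in the picture, so the jaws are aligned with it. No bystander is near the descent.

send_rows([
  [6.0, [1, -1.2, 0], [0, 0, 0]],
  [6.0, [2, -2.4, 0], [0, 0, 0]],
  [6.0, [2, -2.4, -3], [0, 0, 0]],
  [6.0, [2, -2.4, -6], [0, 0, 0]],
  [6.0, [2, -2.4, -10], [0, 0, 0]],
])

```text
t: 1.87
tool_pos: [0.4974, 0.0315, 0.2014]
orientation: [1.958, 2.454, 0.003]
force: [1.0, -0.4, 0.2]
width: 0.708
```

send_rows([
  [6.0, [0, 0, -1], [0, 0, 0]],
  [6.0, [0, 0, -1], [0, 0, 0]],
  [6.0, [0, 0, -1], [0, 0, 0]],
])

```text
t: 2.12
tool_pos: [0.4967, 0.0316, 0.1925]
orientation: [1.959, 2.456, 0.0]
force: [0.0, -0.2, 1.5]
width: 0.699
```

```bash
python3 - <<'E'
from workcell import sensors,imaging
from h import *
s=sensors.sense();print({k:np.round(v,3).tolist() for k,v in s.items()})
c=imaging.camera("wrist");cv2.imwrite("pics/wrist2.png",c["frame"][:,:,::-1])
m,p=grip(c);print(len(p))
t=p[p[:,2]>.146];print("top",t.mean(0),t.min(0),t.max(0),cv2.minEnclosingCircle(t[:,:2].astype(np.float32)))
E
```

```text
{'t': 2.117, 'qpos': [0.064, 0.218, -0.126, 1.227, 0.0, -0.161], 'dq': [-0.0, -0.016, 0.04, 0.006, -0.001, -0.002], 'joint_efforts': [-0.035, -64.848, 44.276, -0.756, 0.001, 0.008], 'tool_pos': [0.497, 0.032, 0.193], 'orientation': [1.959, 2.456, 0.0], 'force': [0.037, -0.228, 1.537], 'moment': [-0.016, -0.005, -0.008], 'width': 0.699}
1090
top [0.4966058  0.02910037 0.15001967] [0.48208608 0.01331317 0.14604429] [0.51308283 0.04441986 0.15344959] ((0.49733224511146545, 0.028953522443771362), 0.01599990576505661)
```

View pics/wrist2.png

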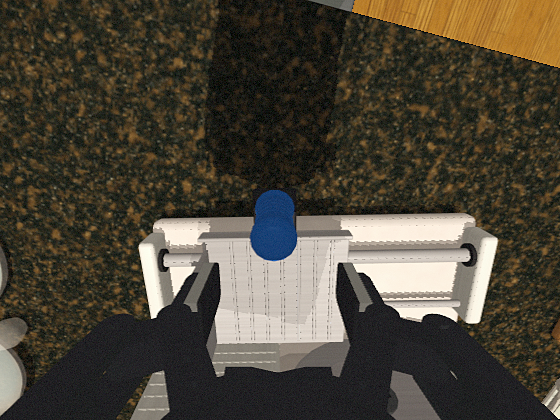

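Grip top is at (273,235), midway between the fingers, at about (0.497, 0.029). I'll go down and close lightly.

send_rows([
  [6.0, [0, -0.2, -2], [0, 0, 0.01]],
  [6.0, [0, -0.2, -4], [0, 0, 0.01]],
  [6.0, [0, -0.2, -6], [0, 0, 0.01]],
  [6.0, [0, -0.2, -8], [0, 0, 0.01]],
  [6.0, [0, -0.2, -9], [0, 0, 0.01]],
])

```text
t: 2.58
tool_pos: [0.4972, 0.0295, 0.1014]
orientation: [1.946, 2.465, 0.001]
force: [0.3, -0.1, 0.6]
width: 0.703
```

send_rows([
  [5, [0, 0, 0], [0, 0, 0]],
  [4.4, [0, 0, 0], [0, 0, 0]],
  [3.8, [0, 0, 0], [0, 0, 0]],
  [3.3, [0, 0, 0], [0, 0, 0]],
  [2.9, [0, 0, 0], [0, 0, 0]],
])

```text
t: 3.0
tool_pos: [0.4976, 0.0293, 0.1028]
orientation: [1.945, 2.464, 0.002]
force: [-1.6, -1.6, 11.1]
width: 0.365
```

send_rows([
  [2.5, [0, 0, 0], [0, 0, 0]],
  [2.5, [0, 0, 0], [0, 0, 0]],
  [2.5, [0, 0, 0], [0, 0, 0]],
])

```text
t: 3.25
tool_pos: [0.4977, 0.0293, 0.1029]
orientation: [1.945, 2.464, 0.003]
force: [-0.7, -0.3, 10.3]
width: 0.364
```

send_rows([
  [2.5, [0, 0, 0.2], [0, 0, 0]],
  [2.5, [-0.2, 0.8, 0.2], [0, 0, 0]],
  [2.5, [-0.4, 1.6, 0.2], [0, 0, 0]],
  [2.5, [-0.6, 2.4, 0.2], [0, 0, 0]],
  [2.5, [-0.8, 3.2, 0.2], [0, 0, 0]],
])

```text
t: 3.67
tool_pos: [0.4891, 0.0615, 0.1037]
orientation: [1.946, 2.465, 0.001]
force: [6.0, -1.0, -9.9]
width: 0.364
```

send_rows([
  [2.5, [-0.15, 0.6, 0], [0, 0, 0]],
  [2.5, [-0.3, 1.2, 0], [0, 0, 0]],
  [2.5, [-0.45, 1.8, 0], [0, 0, 0]],
  [2.5, [-0.6, 2.4, 0], [0, 0, 0]],
  [2.5, [-0.75, 3.0, 0], [0, 0, 0]],
])

```text
t: 4.08
tool_pos: [0.4818, 0.091, 0.1037]
orientation: [1.946, 2.464, -0.0]
force: [9.6, -9.7, -9.6]
width: 0.36
```

send_rows([
  [2.5, [0.0, 0.5, -0.1], [0, 0, 0]],
  [2.5, [-0.1, 1.0, -0.1], [0, 0, 0]],
  [2.5, [-0.2, 1.5, -0.1], [0, 0, 0]],
  [2.5, [-0.3, 2.0, -0.1], [0, 0, 0]],
  [2.5, [-0.4, 2.5, -0.1], [0, 0, 0]],
])

```text
t: 4.5
tool_pos: [0.476, 0.116, 0.1032]
orientation: [-1.947, -2.465, 0.002]
force: [-13.0, -6.5, 14.6]
width: 0.365
```

send_rows([
  [2.5, [-0.1, 0.5, 0], [0, 0, 0]],
  [2.5, [-0.2, 1.0, 0], [0, 0, 0]],
  [2.5, [-0.35, 1.5, 0], [0, 0, 0]],
  [2.5, [-0.45, 2.0, 0], [0, 0, 0]],
  [2.5, [-0.55, 2.5, 0], [0, 0, 0]],
])

```text
t: 4.92
tool_pos: [0.4698, 0.1409, 0.1031]
orientation: [-1.946, -2.465, 0.004]
force: [-18.5, -7.9, 19.1]
width: 0.363
```

send_rows([
  [2.5, [-0.25, 0.5, 0.1], [0, 0, 0]],
  [2.5, [-0.4, 1.0, 0.1], [0, 0, 0]],
  [2.5, [-0.5, 1.4, 0.1], [0, 0, 0]],
  [2.5, [-0.6, 1.8, 0.1], [0, 0, 0]],
  [2.5, [-0.65, 2.1, 0.1], [0, 0, 0]],
])

```text
t: 5.33
tool_pos: [0.4647, 0.1606, 0.1033]
orientation: [1.946, 2.463, -0.006]
force: [2.2, -40.2, 3.2]
width: 0.361
```

```bash
python3 - <<'E'
from workcell import sensors,imaging
from h import *
for n in ["wrist","side"]:
    c=imaging.camera(n);cv2.imwrite(f"pics/{n}3.png",c["frame"][:,:,::-1])
E
```

```text
(no output)
```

View pics/wrist3.png

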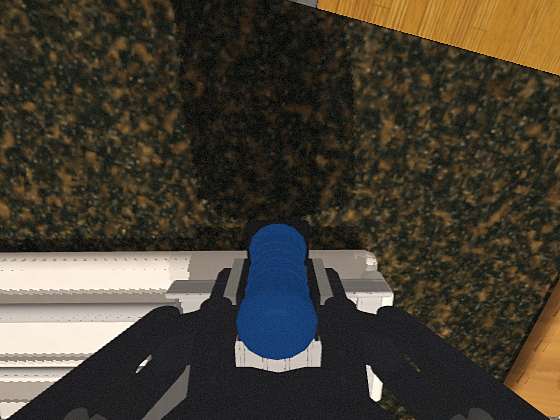

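View pics/side3.png

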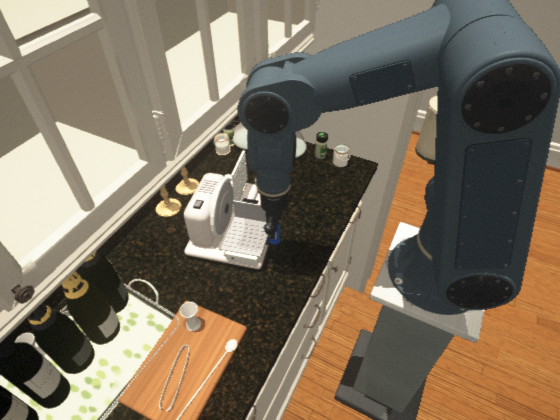

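The wrist view shows the carriage up against the end bracket, around (380,270). The side view agrees. The y force rose to −40 N, well above the 10 N stiff place, so this is the left stop. I'll hold there with less pressure.

send_rows([
  [2.5, [0, -0.1, 0], [0, 0, 0]],
  [2.5, [0, -0.1, 0], [0, 0, 0]],
  [2.5, [0, -0.1, 0], [0, 0, 0]],
  [2.5, [0, -0.1, 0], [0, 0, 0]],
  [2.5, [0, -0.1, 0], [0, 0, 0]],
])

```text
t: 5.85
tool_pos: [0.4649, 0.1603, 0.1034]
orientation: [1.947, 2.464, -0.003]
force: [-2.2, -12.3, 0.3]
width: 0.365
```

```bash
python3 - <<'E'
from workcell import sensors,imaging
from h import *
s=sensors.sense();print(s["force"],s["tool_pos"])
c=np.load("side0.npz");c1=imaging.camera("scene");cv2.imwrite("pics/scene4.png",c1["frame"][:,:,::-1])
m,p=grip(c1);print(len(p),p.min(0),p.max(0),np.median(p,0))
for nm,cc in(("now",c1),("start",np.load("scene0.npz"))):
    W=cloud(cc);hsv=cv2.cvtColor(cc["frame"],cv2.COLOR_RGB2HSV)
    k=(np.hypot(W[...,0]-.643,W[...,1]-.113)<.3)&(W[...,2]>.028)&(W[...,2]<.044)&(hsv[...,1]<70)&(hsv[...,2]>110)
    print(nm,cv2.minAreaRect(W[k][:,:2].astype(np.float32)))
E
```

```text
[ -2.23411686 -12.29745721   0.27588177] [0.46485039 0.1602778  0.10337882]
58 [0.44665292 0.15457171 0.06686034] [0.47726956 0.17898808 0.14977269] [0.45118884 0.16936456 0.08013429]
now ((0.6291309595108032, 0.10777969658374786), (0.2487480491399765, 0.34798917174339294), 13.42004108428955)
start ((0.6284279227256775, 0.1094755083322525), (0.24803683161735535, 0.35245999693870544), 13.067554473876953)
```

send_rows([
  [2.5, [0.15, -0.6, 0], [0, 0, 0]],
  [2.5, [0.3, -1.2, 0], [0, 0, 0]],
  [2.5, [0.45, -1.8, 0], [0, 0, 0]],
  [2.5, [0.6, -2.4, 0], [0, 0, 0]],
  [2.5, [0.75, -3.0, 0], [0, 0, 0]],
])

```text
t: 6.32
tool_pos: [0.472, 0.1315, 0.1034]
orientation: [-1.945, -2.465, 0.0]
force: [-5.9, 0.7, -0.2]
width: 0.363
```

send_rows([
  [2.5, [0.15, -0.6, 0], [0, 0, 0]],
  [2.5, [0.3, -1.2, 0], [0, 0, 0]],
  [2.5, [0.45, -1.8, 0], [0, 0, 0]],
  [2.5, [0.6, -2.4, 0], [0, 0, 0]],
  [2.5, [0.75, -3.0, 0], [0, 0, 0]],
])

```text
t: 6.73
tool_pos: [0.4795, 0.1016, 0.1034]
orientation: [-1.945, -2.465, -0.0]
force: [-9.4, 13.2, 1.2]
width: 0.359
```

send_rows([
  [2.5, [0.15, -0.6, 0], [0, 0, 0]],
  [2.5, [0.3, -1.2, 0], [0, 0, 0]],
  [2.5, [0.45, -1.8, 0], [0, 0, 0]],
  [2.5, [0.6, -2.4, 0], [0, 0, 0]],
  [2.5, [0.75, -3.0, 0], [0, 0, 0]],
])

```text
t: 7.15
tool_pos: [0.487, 0.0715, 0.1034]
orientation: [-1.945, -2.465, 0.0]
force: [-7.5, 1.4, 1.1]
width: 0.363
```

send_rows([
  [2.5, [0.1, -0.6, 0], [0, 0, 0]],
  [2.5, [0.23, -1.2, 0], [0, 0, 0]],
  [2.5, [0.37, -1.8, 0], [0, 0, 0]],
  [2.5, [0.51, -2.4, 0], [0, 0, 0]],
  [2.5, [0.65, -3.0, 0], [0, 0, 0]],
])

```text
t: 7.57
tool_pos: [0.4945, 0.041, 0.1035]
orientation: [1.946, 2.466, 0.001]
force: [1.0, 3.0, -3.8]
width: 0.36
```

send_rows([
  [2.5, [0.14, -0.6, 0], [0, 0, 0]],
  [2.5, [0.28, -1.2, 0], [0, 0, 0]],
  [2.5, [0.42, -1.8, 0], [0, 0, 0]],
  [2.5, [0.56, -2.4, 0], [0, 0, 0]],
  [2.5, [0.7, -3.0, 0], [0, 0, 0]],
])

```text
t: 7.98
tool_pos: [0.5019, 0.0109, 0.1035]
orientation: [1.946, 2.465, 0.002]
force: [5.7, 4.3, -6.5]
width: 0.364
```

send_rows([
  [2.5, [0.14, -0.6, 0], [0, 0, 0]],
  [2.5, [0.28, -1.2, 0], [0, 0, 0]],
  [2.5, [0.4, -1.7, 0], [0, 0, 0]],
  [2.5, [0.5, -2.1, 0], [0, 0, 0]],
  [2.5, [0.6, -2.5, 0], [0, 0, 0]],
])

```text
t: 8.4
tool_pos: [0.5081, -0.0141, 0.1035]
orientation: [1.946, 2.465, 0.002]
force: [7.0, 4.7, -7.7]
width: 0.36
```

send_rows([
  [2.5, [0.1, -0.3, 0], [0, 0, 0]],
  [2.5, [0.2, -0.6, 0], [0, 0, 0]],
  [2.5, [0.25, -0.8, 0], [0, 0, 0]],
  [2.5, [0.3, -1.0, 0], [0, 0, 0]],
  [2.5, [0.35, -1.15, 0], [0, 0, 0]],
])

```text
t: 8.82
tool_pos: [0.5107, -0.0244, 0.1034]
orientation: [-1.945, -2.465, -0.003]
force: [-0.5, 22.5, -0.4]
width: 0.362
```

send_rows([
  [2.5, [0, -0.05, 0], [0, 0, 0]],
  [2.5, [0, -0.1, 0], [0, 0, 0]],
  [2.5, [0, -0.1, 0], [0, 0, 0]],
])

```text
t: 9.07
tool_pos: [0.5107, -0.0244, 0.1034]
orientation: [-1.944, -2.465, -0.006]
force: [1.7, 19.9, -2.4]
width: 0.365
```

The command went 1 mm further and the carriage didn't move. Stop-to-stop travel measures 190.3 mm, so it is at the right stop. Now release and rise.

send_rows([
  [3.2, [0, 0.05, 0], [0, 0, 0]],
  [4.2, [0, 0.1, 0], [0, 0, 0]],
  [5.2, [0, 0.1, 0], [0, 0, 0]],
  [6.0, [0, 0.1, 0], [0, 0, 0]],
  [6.0, [0, 0.1, 0], [0, 0, 0]],
])

```text
t: 9.48
tool_pos: [0.5105, -0.0255, 0.1034]
orientation: [1.947, 2.465, -0.0]
force: [-0.4, -0.2, -0.2]
width: 0.699
```

send_rows([
  [6.0, [0, 0, 1], [0, 0, 0]],
  [6.0, [0, 0, 3], [0, 0, 0]],
  [6.0, [0, 0, 6], [0, 0, 0]],
  [6.0, [0, 0, 9], [0, 0, 0]],
  [6.0, [0, 0, 12], [0, 0, 0]],
])

```text
t: 9.9
tool_pos: [0.5101, -0.0253, 0.2255]
orientation: [1.947, 2.465, -0.0]
force: [0.4, -0.1, -0.5]
width: 0.705
```

send_rows([
  [6.0, [-2, 0, 3], [0, 0, 0]],
  [6.0, [-4, 0, 6], [0, 0, 0]],
  [6.0, [-5, 0, 7], [0, 0, 0]],
  [6.0, [-5, 0, 7], [0, 0, 0]],
  [6.0, [-5, 0, 7], [0, 0, 0]],
])

```text
t: 10.32
tool_pos: [0.4607, -0.0253, 0.2939]
orientation: [1.946, 2.464, 0.001]
force: [-0.1, -0.2, -0.9]
width: 0.702
```

```bash
python3 - <<'E'
from workcell import sensors,imaging
from h import *
for n in ["wrist","side"]:
    c=imaging.camera(n);cv2.imwrite(f"pics/{n}5.png",c["frame"][:,:,::-1])
    m,p=grip(c);t=p[p[:,2]>.144];print(n,len(p),len(t) and (t.mean(0),cv2.minEnclosingCircle(t[:,:2].astype(np.float32))))
s=sensors.sense();print(s["t"],s["force"],s["tool_pos"],s["width"])
E
```

```text
wrist 256 (array([ 0.5078575 , -0.0281193 ,  0.14666194]), ((0.510352611541748, -0.024064969271421432), 0.015885431319475174))
side 138 (array([ 0.51041087, -0.01860599,  0.14844637]), ((0.5103389024734497, -0.01944333128631115), 0.01621706411242485))
10.4167 [-0.17694083  0.98709116 -0.28345694] [ 0.46058053 -0.02519479  0.2923351 ] 0.7006947006626862
```

View pics/wrist5.png

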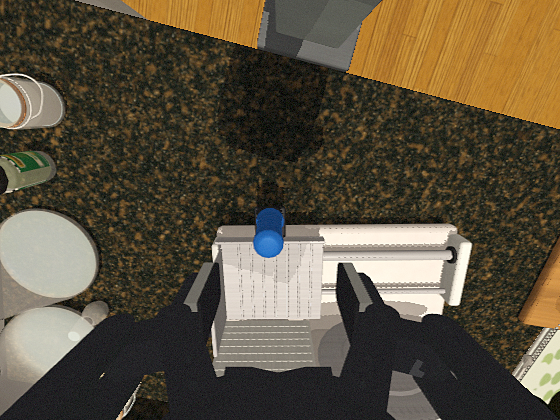

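View pics/side5.png

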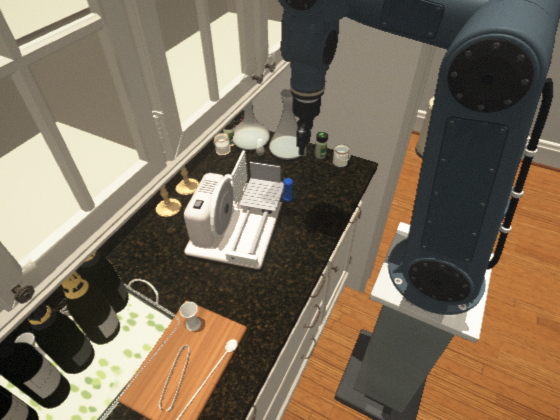

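The wrist view shows the carriage at the right end bracket, with the grip at (268,240), or (0.510, −0.024), where contact with the stop was felt. In the side view the jigger (190,315) and jars (321,145) and (341,155) are standing as before, and the gripper is clear.

```bash
python3 -c "
from workcell import bot;print(bot.sign_off())"
```

```text
the job is handed in; nothing more can be done
None
```

The carriage went all the way to the left stop and back to the right stop, where it is parked. The job was handed in at about 10.4 s, and no verdict is reported.

- **Run:** I gripped the blue grip lightly (20 N) and moved the carriage at about 0.06–0.1 m/s. I felt extra resistance of about 10–13 N in the left half both ways, consistent with the stiff place.
- **Left stop:** the force rose to 40 N with the carriage no longer moving. I then held it there for about 0.4 s at 12 N.
- **Right stop:** the force was about 20 N, and pushing 1 mm further moved nothing. Stop-to-stop travel measured 190.3 mm, against 190 mm expected.
- **Final state:** the gripper is open and clear with near-zero force, and the blade was never approached. By eye in the last picture, the jigger and jars look as they were; I did not measure them.
- **Disagreements:**
  - The side camera put the parked grip about 5 mm further left than the wrist camera and the touch position, which agreed within about 1 mm. I relied on those two.
  - My rail angle estimates ranged from 13° to 14°, which caused sideways forces of up to about 19 N on the way left, and smaller ones on the way back.

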